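# Close up the paint box and hold it clear of the bench

### The job

The paint box on the bench is packed: shut its lid fully, close the red front clip down over its catch, then take the box by its black carry handle and lift it a good ten centimetres straight up off the bench. Keep it upright all the while, with its contents inside, and disturb nothing else on the bench. Finish still holding it by the handle in the air, level and still, with nothing else touching it.

Things in the scene. Friction and masses are not known exactly. Their poses are not given: they have to be found in the camera images.
- paintbox: navy plastic paint box (portable, loose on the bench, whose top is z = 0), outside 130 (x) x 240 (y) x 85 mm high without the lid, walls 4 mm, about 0.8 kg with lid and contents. Origin at the centre of its underside, z up, its front (clip side) looks along its own -x, towards the robot. It slides on the bench if pushed with more than about 3 to 7 N. At the middle of the front a steel keeper lip, 36 mm wide, stands out 6 mm, its underside 69.5 mm above the bench
- lid (a joint): angle of the light blue lid about its hinge along the box's rear top edge: 0 = shut, 1.57 = standing upright, at most 1.85 (leaning back). The hinge is stiff (0.13 N m): the lid stays at any angle and must be brought all the way down. The lid is 130 mm (hinge to front edge) x 240 mm, 22 mm thick, 0.14 kg; shut, its upper face is 107.5 mm above the bench
- clip (a joint): angle of the red clip about its hinge on the lid's front edge: 0 = closed (hanging straight down against the box's front, its hook under the keeper lip), 1.57 = standing straight out from the front edge in the plane of the lid, at most 2.0. Light friction (0.02 N m), it stays at any angle. Only with the lid shut can the clip be closed; the hook then passes 2 mm below the lip. Without the clip the lid comes open when the box is lifted by its handle
- lid_hinge (a point): middle of the lid's hinge line, fixed in the box: 65 mm behind the box's centre, 85.5 mm above its underside; the hinge line runs along the box's y. Axes as the box's
- lid_front_edge (a point): middle of the lid's front top edge (moves with the lid; lid shut: 65 mm in front of the box's centre, 107.5 mm above its underside). The lid's outer face is plain from this edge back to the handle (49 mm) and beside the handle
- handle_grip (a point): centre of the black carry handle's bar on the middle of the lid (moves with the lid; lid shut: over the box's centre, 150.5 mm above its underside). The bar lies along the box's y: 110 mm long, 16 mm wide, 14 mm high, with 36 mm free under it between its two posts, which take up the outer 12 mm at each end. The balance point of the loaded box is within about 10 mm of being under it
- clip_tip (a point): middle of the lower edge of the clip's outer face. The clip is 44 mm wide; its hinge line lies 64 mm in front of the box's centre and 97.5 mm above its underside when the lid is shut, and this point is 46 mm from it along the clip and 14.5 mm outward; closed, it is 78.5 mm in front of the box's centre, 51.5 mm above its underside
- pot_red: red paint pot with cap standing in a cell of the box, 39 mm across, 68 mm tall, 60 g; origin at the centre of its underside. It stands loose there (small tubes and brushes in the other cells are fixed to the box)
- pot_yellow: yellow paint pot with cap standing in a cell of the box, 39 mm across, 68 mm tall, 60 g; origin at the centre of its underside. It stands loose there (small tubes and brushes in the other cells are fixed to the box)
- pot_green: green paint pot with cap standing in a cell of the box, 39 mm across, 68 mm tall, 60 g; origin at the centre of its underside. It stands loose there (small tubes and brushes in the other cells are fixed to the box)
- tumbler: clear glass tumbler, 76 mm across, 85 mm tall; origin at the centre of its underside. A bystander: leave it alone
- tape_roll: roll of blue masking tape lying flat, 92 mm across, 24 mm tall; origin at the centre of its underside. A bystander: leave it alone
- squeeze_bottle: orange squeeze bottle of paint with white cap, 52 mm across, 140 mm tall; origin at the centre of its underside. A bystander: leave it alone
- spray_can: steel and blue spray can, 66 mm across, 190 mm tall; origin at the centre of its underside. A bystander: leave it alone
- stain_tin: brown-labelled tin of wood stain, 108 mm across, 124 mm tall; origin at the centre of its underside. A bystander: leave it alone
- brush_pail: galvanised pail 110 mm across with paint brushes standing in it, 220 mm tall over all; origin at the centre of its underside. A bystander: leave it alone

How it is judged:
By the outcome, as a careful person would: the job done as asked, in the order asked, and still so for the second after the job is handed in, while the arm keeps its last pose, push and grip.
It also fails if it takes over 53 s, if anything falls off the work surface, if the arm or the gripper's body presses on something with over 40 N, if the wrist force passes 120 N, or if a joint passes its speed limit or range.

### The arm

A 6-joint arm with a two-finger parallel gripper is mounted at the origin on the work surface. World frame = base frame: x ahead of the robot, y to its left, z up, the work surface at z = 0. Lengths are in m, angles in rad, forces in N, time in s.
With the tool pointing down it reaches from about 0.375 to 0.9 m from the base axis. Payload 3.1 kg.
Tool frame: the origin (TCP) lies midway between the tips of the shut fingers; the grasp point (between the pads) lies 19 mm behind it; x points along the fingers, y is the direction in which the jaws open and shut, and the axes are right-handed (so a half turn about x gives the same grasp; the last joint's range is limited). The gripper opens to 87 mm and grips with 3 to 60 N. Pads are 19 mm wide; open, the fingers measure 117 mm over their backs; the gripper's body (75 mm by 190 mm) begins 51 mm behind the grasp point.
Start: joints at [-1.466, 0.527, 1.433, -0, 1.181, -0.178], TCP at [0.175, -0.6, 0.223] pointing down, gripper open.
Joint ranges: [-3.08, 3.08], [-0.75, 2.2], [0.22, 2.44], [-1.43, 4.57], [0, 2.65], [-2.85, 2.85]. Speed limits (rad/s): [2.79, 2.79, 3.14, 3.14, 3.14, 3.14].

### API

Orientations are given as a unit quaternion [x, y, z, w].
In Python, from rig import get_obs, imaging, robot gives the robot as it stands.
- The arm moves only by the shell command python3 -m inch 'ROWS' [FORCE]. ROWS is JSON, a list of rows, each a list of 3 entries, a list of its own where there are three numbers: the finger opening in mm, from 0 to 87, then the shift along the tool's x, y, z in mm, then the turn, a rotation vector about the tool's x, y, z in degrees. In form: [[grip, [dx, dy, dz], [wx, wy, wz]], ...]. A call has 1 to 12 rows; each row shifts and turns the pose as measured when the row begins, along the tool's axes as they then stand; what a row does not reach is not made up. A row lasts 1/8 s, in which the tool goes at most 62.5 mm and 10.7 degrees, less where a joint would pass 70% of its speed; a pose out of reach is approached as far as the arm can. A call with a gripper value outside its range is refused whole. The fingers move at their own pace and stop on an object; FORCE is the grip in N (left out, the last holds). Time passes only in rows, so rows that do not move let the fingers close. It gives the time, the measured TCP pose, the force and the opening at its end, in the units of the state.
- get_obs(): the state, without advancing time (a new reading comes with each control period).
- imaging.camera(name): name is "scene" or "top" or "wrist"; returns the picture (400x640x3 uint8, red, green, blue); there is no depth.
- imaging.camera_params(name): a dict with "camera_matrix" (3x3 intrinsics, pixels), "xyz" and "rotation" of the camera in the world. Camera axes: x right, y down, z forward; pixel columns grow to the right and rows downward; lengths in m; the calibration is good to about 2 mm. The wrist camera is an equidistant fisheye: a pixel r from the principal point sees the ray r / f radians off the axis. A picture is of the moment at which its call begins: read the wrist's pose just before it. camera_params takes no time and is no camera call; for the wrist camera it gives the pose at the moment of the call.
- robot.hand_in(): hands the job in, once; it reports no verdict.
Trained networks look in the newest picture that a camera, given by its name, has taken for a name from the list of things; names that differ only in an ending like _2 or _b are one class to them, and where a whole thing is asked for, a point or a joint stands for the part that bears it (a point fixed in the world has none). Each returns a list of dicts, best first, with "confidence" (0 to 1); they miss things now and then, are a little off and sometimes report something else, mostly with a low value. They report only what shows in the picture. A call takes as long as a camera call.
- imaging.cut_out(camera, target): "pixels" (400x640 bool, what is visible of it) and "box" ([centre column, centre row, width, height] in pixels, round what is visible of it).
- imaging.tip_of(camera, target): "pixel" ([column, row] in pixels: a listed point, or the origin of a listed thing).
The state is a dict: "time": time; "q": joint angles; "joint_velocities": joint speeds; "joint_torque": joint torques, N m; "position": TCP position; "tool_rot": TCP orientation; "ft_force": force on the tool from outside, world axes, zero at the start; "moment": the same for the moment, N m; "grip_width": finger opening in m.
Only numpy, scipy, OpenCV 4.12 (cv2) and the standard library are available. Lean on these libraries where they do the work, as an engineer would, in place of code of your own. Each camera call takes 0.05 s, during which the arm holds its last target. There are 200 camera calls.

## Working session

There is one attempt and no reset: what is moved stays moved. The work goes in short steps, Python scripts to look and compute and a shell command to move; the robot and the scene stay as the last step left them, time stands still between calls to the robot, and variables do not carry over. Pictures are saved under pics/ and viewed, about 8 in all and at most 12, crops included, and the job is handed in when it is done.

```bash
ls; mkdir -p pics
cat > h.py <<'E'
import numpy as np, cv2
from scipy.spatial.transform import Rotation as R
from rig import get_obs, imaging, robot
def ray(cam,px):
    p=imaging.camera_params(cam); K=np.array(p["camera_matrix"]); Rm=np.array(p["rotation"]); 
    if Rm.shape!=(3,3): Rm=R.from_quat(Rm.ravel()).as_matrix()
    d=np.array([(px[0]-K[0,2])/K[0,0],(px[1]-K[1,2])/K[1,1],1.])
    if cam=="wrist":
        r=np.hypot(d[0],d[1]); d=np.array([*(d[:2]/max(r,1e-9)*np.sin(r)),np.cos(r)])
    d=Rm@d; return np.array(p["xyz"]),d/np.linalg.norm(d)
def tri(obs):
    A=np.zeros((3,3));b=np.zeros(3);rs=[ray(c,p) for c,p in obs]
    for o,d in rs:
        M=np.eye(3)-np.outer(d,d);A+=M;b+=M@o
    x=np.linalg.solve(A,b); return x,[np.linalg.norm((np.eye(3)-np.outer(d,d))@(x-o)) for o,d in rs]
def atz(cam,px,z):
    o,d=ray(cam,px); return o+d*(z-o[2])/d[2]
def save(cam,n): 
    im=imaging.camera(cam); cv2.imwrite(f"pics/{n}.png",im[:,:,::-1]); return im
def tool(): 
    o=get_obs(); return np.array(o["position"]),R.from_quat(o["tool_rot"])
E
python3 - <<'E'
from h import *
a=save("scene","s1");b=save("top","t1")
cv2.imwrite("pics/st1.png",cv2.resize(np.vstack([a,b])[:,:,::-1],(480,600)))
for c in("scene","top"):
    p=imaging.camera_params(c);print(c,np.round(p["xyz"],3),np.round(p["camera_matrix"],0).tolist(),np.round(p["rotation"],2).tolist())
names="paintbox lid_hinge lid_front_edge handle_grip clip_tip pot_red pot_yellow pot_green tumbler tape_roll squeeze_bottle spray_can stain_tin brush_pail".split()
for n in names:
    r={c:[(np.round(x["pixel"]).tolist(),round(x["confidence"],2)) for x in imaging.tip_of(c,n)[:2]] for c in("scene","top")}
    t=""
    if r["scene"] and r["top"]:
        x,e=tri([(c,r[c][0][0]) for c in r]);t=np.round(x,3).tolist(),np.round(e,3).tolist()
    print(n,r,t)
o=get_obs();print(o["time"],o["tool_rot"])
E
```

```text
pics
scene [ 1.331 -0.576  0.932] [[368.0, 0.0, 318.0], [0.0, 368.0, 199.0], [0.0, 0.0, 1.0]] [0.83, 0.38, -0.18, -0.37]
top [0.351 0.009 1.486] [[395.0, 0.0, 317.0], [0.0, 395.0, 200.0], [0.0, 0.0, 1.0]] [0.71, -0.69, 0.07, -0.06]
paintbox {'scene': [([332.0, 196.0], 0.57)], 'top': [([276.0, 222.0], 0.78)]} ([0.55, 0.139, 0.008], [0.004, 0.004])
lid_hinge {'scene': [([344.0, 184.0], 0.59)], 'top': [([273.0, 205.0], 0.93), ([317.0, 158.0], 0.67)]} ([0.601, 0.147, 0.093], [0.006, 0.006])
lid_front_edge {'scene': [([354.0, 165.0], 0.6)], 'top': [([269.0, 184.0], 0.78), ([168.0, 249.0], 0.23)]} ([0.648, 0.149, 0.204], [0.001, 0.001])
handle_grip {'scene': [([360.0, 182.0], 0.8)], 'top': [([273.0, 178.0], 0.78)]} ([0.683, 0.144, 0.155], [0.003, 0.003])
clip_tip {'scene': [([353.0, 152.0], 0.61), ([160.0, 283.0], 0.31)], 'top': [([262.0, 232.0], 0.68), ([168.0, 247.0], 0.54)]} ([0.523, 0.205, 0.159], [0.047, 0.047])
pot_red {'scene': [([158.0, 282.0], 0.46)], 'top': [([270.0, 215.0], 0.48), ([270.0, 185.0], 0.43)]} ([0.565, -0.191, 0.126], [0.338, 0.338])
pot_yellow {'scene': [([318.0, 19
[... 314 characters left out ...]
 223.0], 0.62)], 'top': [([324.0, 224.0], 0.43), ([261.0, 230.0], 0.21)]} ([0.552, -0.041, -0.018], [0.006, 0.006])
squeeze_bottle {'scene': [([340.0, 262.0], 0.93)], 'top': [([321.0, 157.0], 0.63)]} ([0.805, -0.036, -0.002], [0.011, 0.011])
spray_can {'scene': [([404.0, 164.0], 0.64)], 'top': [([175.0, 208.0], 0.82)]} ([0.591, 0.521, -0.001], [0.0, 0.0])
stain_tin {'scene': [([380.0, 149.0], 0.83), ([297.0, 221.0], 0.24)], 'top': [([169.0, 248.0], 0.73), ([287.0, 230.0], 0.72)]} ([0.441, 0.532, -0.006], [0.001, 0.001])
brush_pail {'scene': [([156.0, 280.0], 0.74)], 'top': [([447.0, 242.0], 0.65)]} ([0.489, -0.518, 0.002], [0.006, 0.006])
1.5 [ 0.70000344  0.10002397 -0.69999333  0.09999867]
```

```bash
ls pics
```

```text
s1.png
st1.png
t1.png
```

View pics/s1.png

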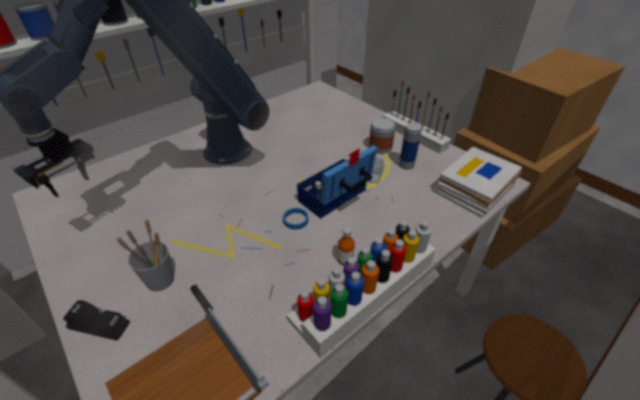

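View pics/t1.png

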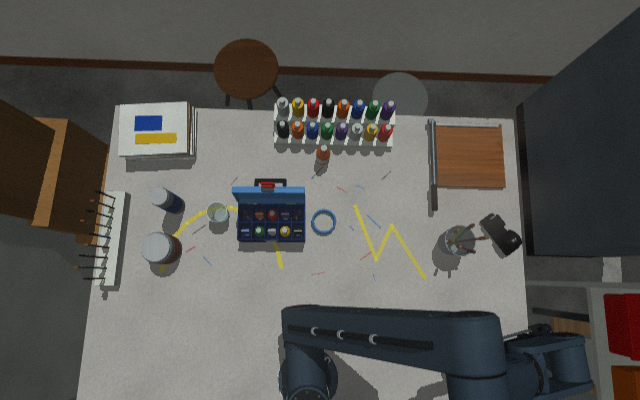

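The scene view shows the box with its lid leaning back at about (350,180), and the arm off to the left. The top view shows the box at about (271,215), the tape roll at (324,222), the tumbler at (218,214) and the bottle at (323,155). I need the yaw next, from the box outline.

Run:
```python
from h import *
im=imaging.camera("top")
c=cv2.resize(im[170:255,195:345],None,fx=5,fy=5,interpolation=cv2.INTER_CUBIC)
cv2.imwrite("pics/c1.png",c[:,:,::-1])
for n in("paintbox","lid","clip","handle_grip"):
    for r in imaging.cut_out("top",n)[:1]:
        m=np.argwhere(r["pixels"])[:,::-1].astype(np.float32)
        print(n,r["confidence"],np.round(r["box"],1),cv2.minAreaRect(m))
        if n=="paintbox":
            # front lower edge: for each column take max row
            cols=np.unique(m[:,0]);cols=cols[5:-5]
            w=np.array([atz("top",(x,m[m[:,0]==x,1].max()+.5),0.0855) for x in cols])
            k=np.polyfit(w[:,1],w[:,0],1);print("front edge dx/dy",k,w[[0,-1]].round(3))
p,t=tool();print(t.as_matrix().round(3),imaging.camera_params("wrist"))
```

```text
paintbox 0.56 [270.6 208.8  71.8  64.8] ((268.5, 209.5), (63.0, 71.0), 90.0)
front edge dx/dy [-0.02466836  0.47174025] [[0.475 0.261 0.085]
 [0.47  0.045 0.085]]
clip 0.6 [269.9 184.8  16.4  10.4] ((267.0, 185.5), (9.0, 14.0), 90.0)
handle_grip 0.92 [269.6 191.6  76.5  30.6] ((268.65386962890625, 190.2307586669922), (73.4779052734375, 25.50286102294922), 1.8476102352142334)
[[-0.    0.28 -0.96]
 [-0.   -0.96 -0.28]
 [-1.   -0.    0.  ]] {'camera_matrix': array([[309.70691629,   0.        , 312.66312811],
       [  0.        , 309.70691629, 200.85702133],
       [  0.        ,   0.        ,   1.        ]]), 'xyz': array([ 0.25145631, -0.57743024,  0.38481502]), 'rotation': array([ 0.79119626, -0.59372784, -0.08790563,  0.11733853])}
```

View pics/c1.png

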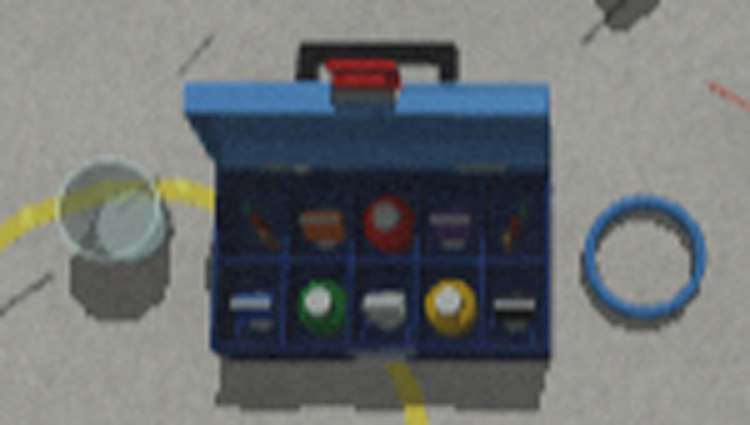

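The crop shows the box rim's front corners at (237,241) and (305,241), the lid's top edge running (232,187)–(305,187), and the clip raised at (268,185). The tumbler and tape are clear on both sides.

Run:
```python
from h import *
A,B=[atz("top",p,.0855) for p in((237.4,241.4),(304.8,241.4))]
C,D=[atz("top",p,.0855) for p in((238.6,203.6),(305,203.6))]
print("front",A.round(3),B.round(3),np.linalg.norm(A-B),"rear",C.round(3),D.round(3),np.linalg.norm(C-D))
print("yaw",np.degrees([np.arctan2(-(A-B)[0],(A-B)[1]),np.arctan2(-(C-D)[0],(C-D)[1])]), "ctr",((A+B+C+D)/4).round(3))
for z in(.2,.215,.225):
    E,F=[atz("top",p,z) for p in((232.,186.8),(304.8,186.8))];print(z,E.round(3),F.round(3),np.linalg.norm(E-F))
x,e=tri([("scene",(360,182)),("top",(273,178))]);print(x,e)
```

```text
front [0.464 0.262 0.085] [0.471 0.025 0.085] 0.23758285720159844 rear [0.6   0.267 0.085] [0.607 0.028 0.085] 0.23837888729437987
yaw [1.65372972 1.78336162] ctr [0.536 0.145 0.085]
0.2 [0.635 0.271 0.2  ] [0.643 0.029 0.2  ] 0.24187278237659898
0.215 [0.632 0.268 0.215] [0.64  0.029 0.215] 0.23905261207838224
0.225 [0.63  0.266 0.225] [0.638 0.029 0.225] 0.23717249854623776
[0.68302805 0.14351394 0.15532445] [np.float64(0.00299820370526741), np.float64(0.0029982037052673173)]
```

```bash
cat >> h.py <<'E'
YAW=np.radians(1.7)
def down(yang): # tool x down, tool y at heading yang
    y=np.array([np.cos(yang),np.sin(yang),0]);x=np.array([0,0,-1.]);return R.from_matrix(np.c_[x,y,np.cross(x,y)])
def plan(pt,rt=None,n=None):
    p,r=tool();rt=rt or down(YAW);pt=np.array(pt)
    w=(rt*r.inv()).as_rotvec();n=n or int(np.ceil(max(np.linalg.norm(pt-p)/.058,np.degrees(np.linalg.norm(w))/10)))
    for i in range(n):
        ri=R.from_rotvec(w*i/n)*r
        print([(ri.inv().apply(pt-p)/n*1000).round(1).tolist(),np.degrees(ri.inv().apply(w)/n).round(2).tolist()])
def stat():
    o=get_obs();p,r=tool();print("t",round(o["time"],2),"p",p.round(4),"yang",np.degrees(np.arctan2(*r.as_matrix()[1::-1,1])).round(2),"tilt",r.as_matrix()[:,0].round(3),"F",np.round(o["ft_force"],2),"g",o["grip_width"],"q",np.round(o["q"],2))
E
python3 - <<'E'
from h import *
plan([.70,.07,.34],n=15)
E
```

```text
[[-7.8, -33.1, -46.1], [-5.03, 0.0, 0.0]]
[[-7.8, -28.9, -48.8], [-5.03, 0.0, 0.0]]
[[-7.8, -24.5, -51.2], [-5.03, 0.0, 0.0]]
[[-7.8, -19.9, -53.1], [-5.03, 0.0, 0.0]]
[[-7.8, -15.2, -54.7], [-5.03, 0.0, 0.0]]
[[-7.8, -10.4, -55.8], [-5.03, 0.0, 0.0]]
[[-7.8, -5.4, -56.5], [-5.03, 0.0, 0.0]]
[[-7.8, -0.4, -56.7], [-5.03, 0.0, 0.0]]
[[-7.8, 4.5, -56.6], [-5.03, 0.0, 0.0]]
[[-7.8, 9.5, -55.9], [-5.03, 0.0, 0.0]]
[[-7.8, 14.3, -54.9], [-5.03, 0.0, 0.0]]
[[-7.8, 19.1, -53.4], [-5.03, 0.0, 0.0]]
[[-7.8, 23.7, -51.6], [-5.03, 0.0, 0.0]]
[[-7.8, 28.1, -49.3], [-5.03, 0.0, 0.0]]
[[-7.8, 32.3, -46.6], [-5.03, 0.0, 0.0]]
```

```bash
python3 -m inch '[[0,[-60,0,0],[0,0,0]],[0,[-55,-33,-20],[0,0,0]],[0,[0,-33,-46],[-5,0,0]],[0,[0,-29,-49],[-5,0,0]],[0,[0,-25,-51],[-5,0,0]],[0,[0,-20,-53],[-5,0,0]],[0,[0,-15,-55],[-5,0,0]],[0,[0,-10,-56],[-5,0,0]],[0,[0,-5,-56],[-5,0,0]],[0,[0,0,-57],[-5,0,0]],[0,[0,5,-57],[-5,0,0]],[0,[0,10,-56],[-5,0,0]]]'
python3 - <<'E'
from h import *
stat();plan([.70,.07,.33])
E
```

```text
time: 3.25
position: [0.5424, -0.1066, 0.3408]
tool_rot: [0.589, 0.388, -0.588, 0.396]
ft_force: [0.1, -0.3, 0.4]
grip_width: 0.0006
t 3.25 p [ 0.5424 -0.1066  0.3408] yang -22.64 tilt [ 0.008 -0.008 -1.   ] F [ 0.12 -0.32  0.45] g 0.0005690667238940467 q [-0.39  0.31  1.46 -0.    1.36  0.  ]
[[2.1, 15.5, -44.7], [-4.87, 0.07, -0.1]]
[[2.2, 19.2, -43.3], [-4.87, 0.07, -0.1]]
[[2.2, 22.8, -41.5], [-4.87, 0.07, -0.1]]
[[2.2, 26.3, -39.4], [-4.87, 0.07, -0.1]]
[[2.2, 29.5, -37.0], [-4.87, 0.07, -0.1]]
```

```bash
python3 -m inch '[[0,[2,15,-45],[-5,0,0]],[0,[2,19,-43],[-5,0,0]],[0,[2,23,-42],[-5,0,0]],[0,[2,26,-39],[-5,0,0]],[0,[2,30,-37],[-4.5,0,0]],[0,[0,0,0],[0,0,0]]]'
python3 - <<'E'
from h import *
stat();plan([.70,.07,.33])
im=save("wrist","w1")
for n in("lid_front_edge","handle_grip","clip_tip","lid_hinge"):
    for r in imaging.tip_of("wrist",n)[:1]:
        print(n,np.round(r["pixel"]),round(r["confidence"],2),[atz("wrist",r["pixel"],z).round(3).tolist() for z in(.0855,.155,.21,.25)])
E
```

```text
time: 4.0
position: [0.7037, 0.083, 0.3296]
tool_rot: [0.487, 0.509, -0.486, 0.517]
ft_force: [-0.1, -0.7, 0.6]
grip_width: 0.0004
t 4.0 p [0.7037 0.083  0.3296] yang 3.07 tilt [ 0.009 -0.008 -1.   ] F [-0.11 -0.69  0.55] g 0.00039111968534556946 q [-0.04  0.56  1.07 -0.01  1.5  -0.09]
[[-0.4, -4.4, 12.8], [1.36, 0.48, -0.49]]
lid_front_edge [244. 122.] 0.7 [[0.61, 0.139, 0.086], [0.625, 0.143, 0.155], [0.636, 0.146, 0.21], [0.645, 0.148, 0.25]]
handle_grip [288. 115.] 0.75 [[0.669, 0.149, 0.086], [0.673, 0.151, 0.155], [0.677, 0.153, 0.21], [0.68, 0.154, 0.25]]
clip_tip [240. 124.] 0.77 [[0.605, 0.135, 0.086], [0.62, 0.14, 0.155], [0.633, 0.143, 0.21], [0.642, 0.146, 0.25]]
lid_hinge [237. 115.] 0.82 [[0.601, 0.147, 0.086], [0.617, 0.149, 0.155], [0.63, 0.151, 0.21], [0.639, 0.152, 0.25]]
```

View pics/w1.png

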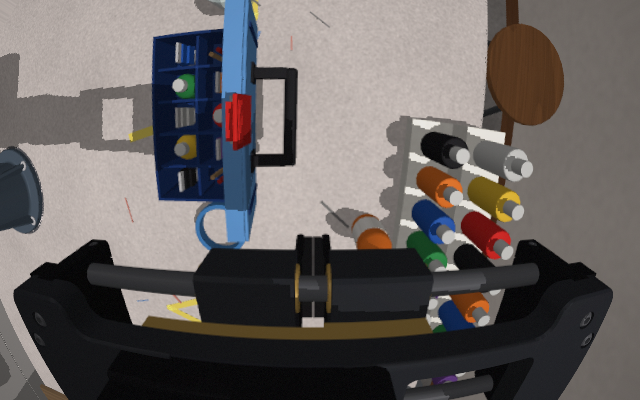

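The wrist view shows the lid's back edge at column ~253, the handle bar at column ~290 and the clip up at (238,120). The space behind the lid on the -y side is free, so I go down there.

```bash
python3 -m inch '[[0,[10,-3,13],[1.4,0.5,-0.5]],[0,[50,0,0],[0,0,0]],[0,[55,0,0],[0,0,0]],[0,[48,0,0],[0,0,0]],[0,[0,0,0],[0,0,0]]]'
python3 - <<'E'
from h import *
stat();plan([.665,.07,.165],n=1);plan([.655,.07,.165],n=1)
E
```

```text
time: 4.88
position: [0.6984, 0.0553, 0.1664]
tool_rot: [0.498, 0.501, -0.498, 0.504]
ft_force: [-0.1, -0.6, 0.1]
grip_width: 0.0005
t 4.88 p [0.6984 0.0553 0.1664] yang 0.54 tilt [ 0.002 -0.002 -1.   ] F [-0.09 -0.64  0.13] g 0.0005144284260923649 q [-0.08  0.69  1.28 -0.    1.17 -0.09]
[[1.3, -33.2, -15.0], [-1.16, 0.14, -0.13]]
[[1.2, -43.2, -15.1], [-1.16, 0.14, -0.13]]
```

```bash
python3 -m inch '[[0,[0,-12,-13],[-1.1,0,0]],[0,[0,-12,0],[0,0,0]],[0,[0,-8,0],[0,0,0]]]' | grep -E 'pos|force'; python3 -m inch '[[0,[0,-7,0],[0,0,0]],[0,[0,-7,0],[0,0,0]]]'| grep -E 'pos|force'; python3 -m inch '[[0,[0,-8,0],[0,0,0]],[0,[0,-8,0],[0,0,0]]]'| grep -E 'pos|force'
```

```text
position: [0.6686, 0.0639, 0.1717]
ft_force: [-0.4, 0.4, 0.9]
position: [0.6551, 0.0626, 0.1741]
ft_force: [2.6, 1.1, 0.9]
position: [0.6408, 0.062, 0.1757]
ft_force: [1.8, 0.7, 2.2]
```

```bash
python3 -m inch '[[0,[-5,-8,0],[0,0,0]],[0,[-5,-8,0],[0,0,0]],[0,[-4,-8,0],[0,0,0]],[0,[-3,-8,0],[0,0,0]]]' | grep -E 'pos|force'; python3 -m inch '[[0,[2,-10,0],[0,0,0]],[0,[2,-10,0],[0,0,0]],[0,[2,-9,0],[0,0,0]]]'| grep -E 'pos|force'
python3 - <<'E'
from h import *
stat()
im=save("wrist","w2")
E
```

```text
position: [0.6055, 0.0614, 0.1919]
ft_force: [1.3, -0.0, -1.0]
position: [0.5747, 0.0606, 0.1855]
ft_force: [1.2, -0.5, 0.2]
t 6.62 p [0.5747 0.0606 0.1855] yang 1.31 tilt [ 0.022 -0.005 -1.   ] F [ 1.2  -0.49  0.15] g 0.000438041907459204 q [-0.09  0.5   1.61 -0.    1.01 -0.11]
```

View pics/w2.png

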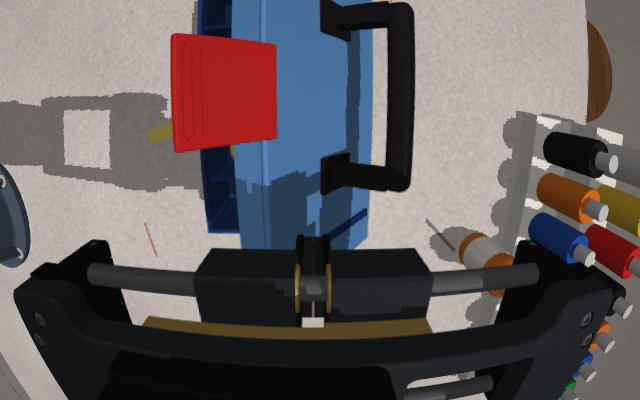

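The lid is following: in the wrist view it is about 55° open, with the clip sticking forward at (220,90). I'll continue the arc.

```bash
python3 -m inch '[[0,[3,-10,0],[0,0,0]],[0,[4,-10,0],[0,0,0]],[0,[9,-11,0],[0,0,0]],[0,[10,-10,0],[0,0,0]]]' | grep -E 'pos|force'; python3 -m inch '[[0,[11,-7,0],[0,0,0]],[0,[12,-6,0],[0,0,0]]]'| grep -E 'pos|force'; python3 -m inch '[[0,[10,-4,0],[0,0,0]],[0,[8,-2,0],[0,0,0]]]'| grep -E 'pos|force'
```

```text
position: [0.5295, 0.0595, 0.1568]
ft_force: [-0.2, 0.1, -0.2]
position: [0.5137, 0.0592, 0.1319]
ft_force: [-0.1, 0.4, -0.7]
position: [0.5055, 0.0591, 0.112]
ft_force: [0.5, -0.2, 0.4]
```

```bash
for i in 1 2 3; do python3 -m inch '[[0,[4,0,0],[0,0,0]],[0,[0,0,0],[0,0,0]]]' | grep -E 'pos|force'; done
```

```text
position: [0.5048, 0.0591, 0.1079]
ft_force: [-1.6, 1.1, 6.9]
position: [0.5055, 0.0591, 0.1086]
ft_force: [0.7, -0.2, 0.0]
position: [0.5065, 0.059, 0.1082]
ft_force: [0.1, -0.1, -0.2]
```

```bash
python3 -m inch '[[0,[-50,0,0],[0,0,0]],[0,[-50,0,0],[0,0,0]]]' | grep -E 'pos|force'
python3 - <<'E'
from h import *
plan([.41,.143,.22],down(YAW-np.pi/2))
E
```

```text
position: [0.503, 0.0596, 0.2061]
ft_force: [1.1, -1.1, -0.4]
[[-1.6, -10.1, -9.5], [9.97, -0.0, -0.05]]
[[-1.6, -11.6, -7.6], [9.97, -0.0, -0.05]]
[[-1.6, -12.7, -5.5], [9.97, -0.0, -0.05]]
[[-1.6, -13.5, -3.2], [9.97, -0.0, -0.05]]
[[-1.6, -13.8, -0.8], [9.97, -0.0, -0.05]]
[[-1.6, -13.8, 1.6], [9.97, -0.0, -0.05]]
[[-1.6, -13.3, 3.9], [9.97, -0.0, -0.05]]
[[-1.6, -12.4, 6.2], [9.97, -0.0, -0.05]]
[[-1.6, -11.2, 8.2], [9.97, -0.0, -0.05]]
```

```bash
python3 -m inch '[[0,[-2,-10,-10],[10,0,0]],[0,[-2,-12,-8],[10,0,0]],[0,[-2,-13,-6],[10,0,0]],[0,[-2,-14,-3],[10,0,0]],[0,[-2,-14,-1],[10,0,0]],[0,[-2,-14,2],[10,0,0]],[0,[-2,-13,4],[10,0,0]],[0,[-2,-12,6],[10,0,0]],[0,[-2,-11,8],[10,0,0]],[0,[0,0,0],[0,0,0]]]' >/dev/null
python3 - <<'E'
from h import *
stat();
im=save("wrist","w3")
P=imaging.camera_params("wrist")
t={}
imaging.camera("top")
for n,z in(("lid_front_edge",.1075),("handle_grip",.1505),("clip_tip",.11)):
  for c in("wrist","top"):
    for r in imaging.tip_of(c,n)[:1]:
        print(c,n,np.round(r["pixel"]),round(r["confidence"],2),atz(c,r["pixel"],z).round(3).tolist())
E
```

```text
t 9.93 p [0.4132 0.1485 0.2227] yang -91.54 tilt [ 0.014 -0.005 -1.   ] F [-0.32 -0.08 -0.27] g 6.299379149174938e-05 q [ 0.09  0.27  1.89 -0.01  0.97  1.7 ]
wrist lid_front_edge [310. 136.] 0.89 [0.472, 0.148, 0.107]
top lid_front_edge [271. 238.] 0.75 [0.477, 0.143, 0.107]
top handle_grip [269. 218.] 0.58 [0.542, 0.147, 0.151]
wrist clip_tip [316. 183.] 0.64 [0.429, 0.144, 0.11]
top clip_tip [271. 240.] 0.6 [0.47, 0.143, 0.11]
```

View pics/w3.png

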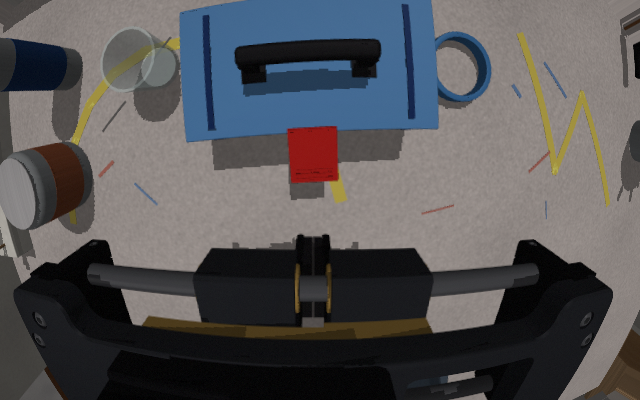

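The wrist view shows the lid shut flat, the handle at (308,52), the clip straight out at (314,155) and the front edge at row ~134. Next I push the clip down, then in.

```bash
python3 -m inch '[[0,[45,3,-12],[-3,0,0.8]],[0,[45,0,-4],[0,0,0]],[0,[0,0,0],[0,0,0]]]' | grep -E 'pos|force'; python3 -m inch '[[0,[12,0,0],[0,0,0]],[0,[12,0,0],[0,0,0]]]' | grep -E 'pos|force';  python3 -m inch '[[0,[12,0,0],[0,0,0]],[0,[12,0,0],[0,0,0]]]' | grep -E 'pos|force'
python3 - <<'E'
from h import *
stat()
E
```

```text
position: [0.4347, 0.1431, 0.1325]
ft_force: [0.3, 0.8, 0.7]
position: [0.4373, 0.1428, 0.11]
ft_force: [-0.6, -0.1, 0.2]
position: [0.4377, 0.1425, 0.0859]
ft_force: [1.2, 0.3, 1.9]
t 11.2 p [0.4377 0.1425 0.0859] yang -88.57 tilt [ 0.027 -0.019 -0.999] F [1.17 0.28 1.86] g 0.0005299199427930656 q [ 0.09  0.55  1.97 -0.04  0.59  1.66]
```

```bash
python3 -m inch '[[0,[12,0,4],[0,0,0]],[0,[10,0,2],[0,0,0]],[0,[9,0,1],[0,0,0]]]' | grep -E 'pos|force'
python3 - <<'E'
from h import *
stat(); plan([.440,.144,.056],down(YAW-np.pi/2),1)
E
```

```text
position: [0.4328, 0.1418, 0.0529]
ft_force: [0.1, -0.4, 0.6]
t 11.57 p [0.4328 0.1418 0.0529] yang -88.56 tilt [ 0.03  -0.018 -0.999] F [ 0.13 -0.42  0.63] g 0.0004697692581915168 q [ 0.08  0.61  2.01 -0.04  0.49  1.67]
[[-2.9, -1.9, -7.3], [-0.24, -1.7, -1.1]]
```

```bash
python3 -m inch '[[0,[-3,-2,-5],[0,-1.7,-1.1]],[0,[0,0,-4],[0,0,0]],[0,[0,0,-3],[0,0,0]]]' | grep -E 'pos|force'; for i in 1 2 3; do python3 -m inch '[[0,[0,0,-3],[0,0,0]]]' | grep -E 'pos|force'; done;  python3 - <<'E'
from h import *
stat()
E
```

```text
position: [0.4429, 0.144, 0.0541]
ft_force: [-1.6, -0.2, 0.2]
position: [0.4458, 0.1441, 0.054]
ft_force: [-0.0, -0.8, -0.3]
position: [0.4489, 0.1442, 0.0539]
ft_force: [-1.1, -0.2, -0.5]
position: [0.4502, 0.1443, 0.0538]
ft_force: [-6.0, 0.4, 2.8]
t 12.32 p [0.4502 0.1443 0.0538] yang -88.51 tilt [-0.009 -0.001 -1.   ] F [-6.    0.4   2.79] g 0.00015652647406010095 q [ 0.07  0.63  1.94 -0.    0.58  1.62]
```

```bash
python3 -m inch '[[0,[0,0,15],[0,0,0]],[0,[0,0,25],[0,0,0]],[0,[-50,0,20],[0,0,0]],[0,[-50,0,0],[0,0,0]],[0,[0,0,0],[0,0,0]]]' | grep -E 'pos|force'
python3 - <<'E'
from h import *
stat()
im=save("wrist","w4")
c=cv2.resize(im[60:240,170:450],None,fx=2.8,fy=2.8,interpolation=cv2.INTER_CUBIC);cv2.imwrite("pics/w4c.png",c[:,:,::-1])
for n,z in(("lid_front_edge",.1075),("handle_grip",.1505),("clip_tip",.0515)):
    for r in imaging.tip_of("wrist",n)[:1]:
        print(n,np.round(r["pixel"]),round(r["confidence"],2),atz("wrist",r["pixel"],z).round(3).tolist())
E
```

```text
position: [0.3877, 0.1427, 0.1548]
ft_force: [1.8, 0.2, 0.6]
t 12.95 p [0.3877 0.1427 0.1548] yang -88.51 tilt [-0.008 -0.001 -1.   ] F [1.77 0.24 0.59] g 0.00029167179235553385 q [ 0.08  0.37  2.01 -0.    0.77  1.63]
handle_grip [309.  98.] 0.44 [0.471, 0.147, 0.15]
```

View pics/w4c.png

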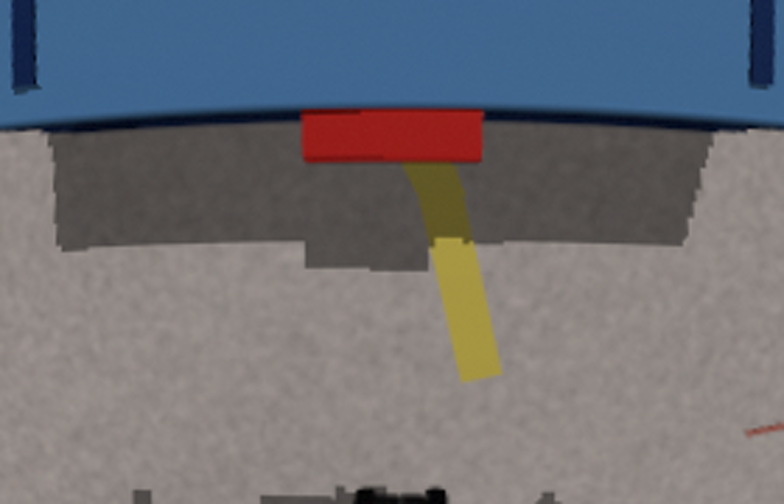

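The crop shows the clip seen nearly edge-on in front of the shut lid, with its outer edge at pixel row ~118. I'll check that numerically.

Run:
```python
from h import *
for r in(99,118):
    print(r,[atz("wrist",(310,r),z).round(4).tolist() for z in(.0515,.0975,.1075)])
print([atz("wrist",p,.1075).round(4).tolist() for p in((187,105),(424,105))])
plan([.40,.143,.25],n=2)
plan([.537,.1455,.25],n=10)
```

```text
99 [[0.4717, 0.1467, 0.0515], [0.4709, 0.1463, 0.0975], [0.4708, 0.1463, 0.1075]]
118 [[0.4557, 0.1463, 0.0515], [0.4578, 0.146, 0.0975], [0.4582, 0.146, 0.1075]]
[[0.4683, 0.2307, 0.1075], [0.4716, 0.069, 0.1075]]
[[-49.5, -0.1, -6.6], [-45.12, 0.45, 0.38]]
[[-49.4, 5.1, -5.0], [-45.12, 0.45, 0.38]]
[[-10.1, 0.1, -15.0], [-9.02, 0.09, 0.08]]
[[-10.1, 2.4, -14.8], [-9.02, 0.09, 0.08]]
[[-10.1, 4.8, -14.3], [-9.02, 0.09, 0.08]]
[[-10.1, 7.0, -13.4], [-9.02, 0.09, 0.08]]
[[-10.0, 9.0, -12.1], [-9.02, 0.09, 0.08]]
[[-10.0, 10.8, -10.6], [-9.02, 0.09, 0.08]]
[[-10.0, 12.3, -8.8], [-9.02, 0.09, 0.08]]
[[-9.9, 13.6, -6.8], [-9.02, 0.09, 0.08]]
[[-9.9, 14.5, -4.6], [-9.02, 0.09, 0.08]]
[[-9.9, 15.0, -2.2], [-9.02, 0.09, 0.08]]
```

```bash
python3 -m inch '[[50,[-45,0,0],[0,0,0]],[50,[-25,0,-15],[-9,0,0]],[50,[-10,2,-15],[-9,0,0]],[50,[-10,5,-14],[-9,0,0]],[50,[-5,7,-13],[-9,0,0]],[50,[-5,9,-12],[-9,0,0]],[50,[0,11,-11],[-9,0,0]],[50,[0,12,-9],[-9,0,0]],[50,[0,14,-7],[-9,0,0]],[50,[0,14,-5],[-9,0,0]],[50,[0,15,-2],[-9,0,0]],[50,[0,0,0],[0,0,0]]]' | grep -E 'pos|force'
python3 - <<'E'
from h import *
stat()
im=save("wrist","w5")
for n,z in(("lid_front_edge",.1075),("handle_grip",.1505)):
    for r in imaging.tip_of("wrist",n)[:1]:
        print(n,np.round(r["pixel"]),round(r["confidence"],2),atz("wrist",r["pixel"],z).round(3).tolist())
plan([.536,.146,.1315])
E
```

```text
position: [0.5345, 0.1477, 0.2258]
ft_force: [0.2, 1.4, -0.1]
t 14.65 p [0.5345 0.1477 0.2258] yang 4.24 tilt [-0.06  -0.005 -0.998] F [ 0.24  1.4  -0.08] g 0.05001881469350677 q [ 0.07  0.45  1.56 -0.    1.18 -0.  ]
lid_front_edge [258. 195.] 0.64 [0.473, 0.143, 0.107]
handle_grip [324. 208.] 0.87 [0.537, 0.15, 0.15]
[[47.4, 4.3, 1.0], [1.27, 0.06, 1.74]]
[[47.5, 2.9, 0.9], [1.27, 0.06, 1.74]]
```

View pics/w5.png

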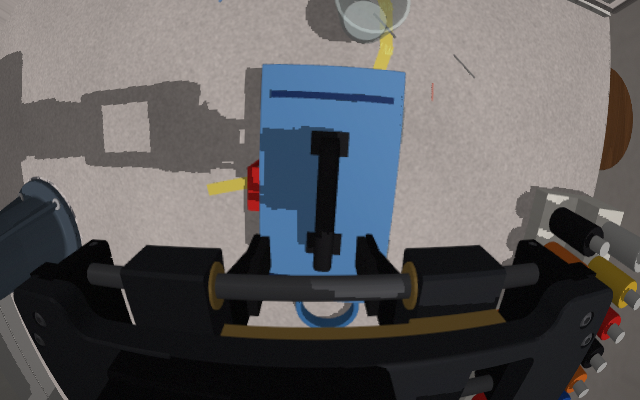

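The handle bar is centred at (324,205), about (0.537, 0.147), and the red clip is flush at (253,187). I descend square over the bar.

```bash
python3 -m inch '[[50,[30,4,1],[1.3,0,1.8]],[50,[30,2,1],[1.2,0,1.8]],[50,[22,0,0],[0,0,0]],[50,[10,0,0],[0,0,0]]]' | grep -E 'pos|force'
python3 - <<'E'
from h import *
stat();plan([.537,.1465,.1315],n=1)
E
```

```text
position: [0.5352, 0.1461, 0.1334]
ft_force: [-0.5, -0.5, -0.1]
t 15.3 p [0.5352 0.1461 0.1334] yang 1.33 tilt [ 0.006 -0.002 -1.   ] F [-0.52 -0.5  -0.14] g 0.05015178346249309 q [ 0.07  0.55  1.7  -0.    0.88  0.04]
[[1.9, 1.8, -0.3], [-0.37, 0.1, -0.35]]
```

```bash
python3 -m inch '[[50,[2,2,0],[-0.4,0,-0.3]],[0,[0,0,0],[0,0,0]],[0,[0,0,0],[0,0,0]],[0,[0,0,0],[0,0,0]],[0,[0,0,0],[0,0,0]],[0,[0,0,0],[0,0,0]]]' 55 ; python3 -m inch '[[0,[-5,0,0],[0,0,0]],[0,[-5,0,0],[0,0,0]],[0,[-5,0,0],[0,0,0]],[0,[-5,0,0],[0,0,0]]]'
python3 - <<'E'
from h import *
stat();print(get_obs()["moment"])
E
```

```text
time: 16.05
position: [0.5397, 0.1464, 0.1338]
tool_rot: [0.494, 0.505, -0.491, 0.509]
ft_force: [1.6, 0.3, -3.3]
grip_width: 0.0153
time: 16.55
position: [0.5347, 0.1462, 0.1512]
tool_rot: [0.491, 0.508, -0.494, 0.507]
ft_force: [-0.4, 0.1, -7.9]
grip_width: 0.0153
t 16.55 p [0.5347 0.1462 0.1512] yang 1.69 tilt [-0.005 -0.002 -1.   ] F [-0.37  0.06 -7.87] g 0.01532253723453873 q [ 0.07  0.53  1.68 -0.    0.94  0.04]
[-0.00253989 -0.17579319  0.00722848]
```

```bash
python3 -m inch '[[0,[-8,0,0],[0,0,0]],[0,[-11,0,0],[0,0,0]],[0,[-13,0,0],[0,0,0]],[0,[-13,0,0],[0,0,0]],[0,[-13,0,0],[0,0,0]],[0,[-13,0,0],[0,0,0]],[0,[-13,0,0],[0,0,0]],[0,[-12,0,0],[0,0,0]],[0,[-8,0,0],[0,0,0]],[0,[-4,0,0],[0,0,0]],[0,[-2,0,0],[0,0,0]],[0,[0,0,0],[0,0,0]]]'
python3 - <<'E'
from h import *
stat();plan([.537,.1465,.253],n=1)
im=save("scene","s2");w=save("wrist","w6")
c=cv2.resize(im[100:260,240:440],(600,480),interpolation=cv2.INTER_CUBIC);cv2.imwrite("pics/s2c.png",c[:,:,::-1])
E
```

```text
time: 18.05
position: [0.5344, 0.1464, 0.2695]
tool_rot: [0.491, 0.508, -0.494, 0.507]
ft_force: [0.8, 0.4, -8.0]
grip_width: 0.0157
t 18.05 p [0.5344 0.1464 0.2695] yang 1.69 tilt [-0.005 -0.002 -1.   ] F [ 0.79  0.37 -8.  ] g 0.01569842601755271 q [ 0.07  0.38  1.55 -0.    1.21  0.04]
[[16.5, 2.7, -0.1], [-0.01, 0.12, 0.28]]
```

View pics/s2c.png

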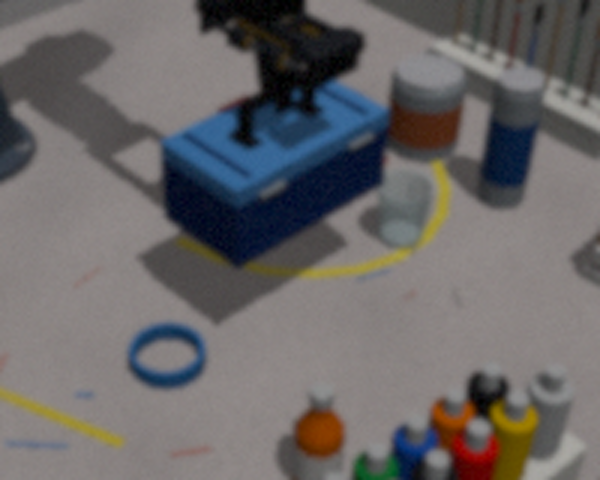

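View pics/w6.png

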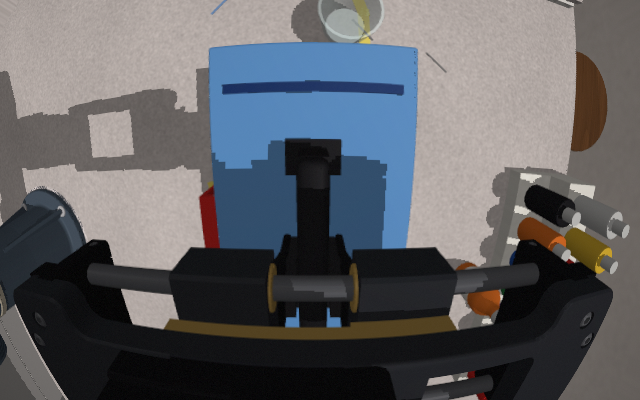

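The scene crop shows the box level in the air with its lid shut and its shadow detached, and the bystanders in place. The wrist view shows lid edges at columns ~211 and ~416, symmetric about the bar at 313. I'll let it settle, check that it is still, and hand in.

```bash
python3 -m inch '[[0,[0,0,0],[0,0,0]],[0,[0,0,0],[0,0,0]],[0,[0,0,0],[0,0,0]],[0,[0,0,0],[0,0,0]]]' >/dev/null
python3 - <<'E'
from h import *
stat();o=get_obs();print(np.abs(o["joint_velocities"]).max(),o["moment"])
for n in("tumbler","tape_roll","squeeze_bottle","handle_grip","lid_front_edge"):
    if n=="tumbler": imaging.camera("scene");imaging.camera("top")
    r=[(c,imaging.tip_of(c,n)) for c in("scene","top")]
    if all(x[1] for x in r): print(n,*[np.round(v,3) for v in tri([(c,x[0]["pixel"]) for c,x in r])])
robot.hand_in()
E
```

```text
t 18.65 p [0.5338 0.1463 0.2684] yang 1.69 tilt [-0.007 -0.002 -1.   ] F [ 0.9  -0.23 -7.86] g 0.015267800793690391 q [ 0.07  0.38  1.55 -0.    1.21  0.04]
0.0023103012785872447 [-0.0326327  -0.18377832  0.01999086]
tumbler [ 0.567  0.357 -0.015] [0.004 0.004]
tape_roll [ 0.559 -0.039 -0.017] [0.004 0.004]
squeeze_bottle [ 0.8   -0.031 -0.003] [0.006 0.006]
handle_grip [0.548 0.144 0.288] [0.001 0.001]
lid_front_edge [0.471 0.146 0.242] [0.005 0.005]
the job is handed in; nothing more can be done
```

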